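# Fill the bow-service shadow tray

### The arm

A 6-joint arm with a two-finger parallel gripper is mounted at the origin on the work surface. World frame = base frame: x ahead of the robot, y to its left, z up, the work surface at z = 0. Lengths are in m, angles in rad, forces in N, time in s.
With the tool pointing down it reaches from about 0.325 to 0.925 m from the base axis. Payload 3.1 kg.
Tool frame: the origin (TCP) lies midway between the tips of the shut fingers; the grasp point (between the pads) lies arm.hold_point_z behind it (arm.hold_point_z is the distance from the TCP to the grasp point, in m); z points along the fingers, y is the line along which they close (so a half turn about z gives the same grasp; the last joint's range is limited). The gripper opens to 85 mm and grips with 20 to 120 N. Pads are 22 mm wide; open, the fingers measure 114 mm over their backs; the gripper's body (76 mm by 85 mm) begins 54 mm behind the grasp point. The pads swing forward as they close: fully open they stand 13 mm farther back than shut.
Start: joints at [-1.388, 0.217, 1.613, -0, 1.311, -0.112], TCP at [0.182, -0.598, 0.204] pointing down, gripper open.
Joint ranges: [-2.75, 2.75], [-0.78, 2.1], [0.31, 2.55], [-1.13, 4.27], [0.13, 2.63], [-2.58, 2.58]. Speed limits (rad/s): [2.79, 2.79, 3.14, 3.14, 3.14, 3.14].

### API

Orientations are given as a rotation vector (axis times angle).
In Python, from bench import arm gives the robot as it stands. The module is installed in compiled form; this text tells all that it offers.
- The arm moves only by the tool move_arm, never from a script. Its argument "series" is a list of rows, each a list of 3 entries, a list of its own where there are three numbers: the closure, from -1 (fully open) to 1 (shut), then the shift along the tool's x, y, z in cm, then the turn about the tool's z in rad. In form: [[hand, [tx, ty, tz], turn], ...]. A call has 1 to 12 rows; each row is the pose to reach, as a shift and turn from the pose commanded when the call began, along the tool's axes at that moment; what a row does not reach only later rows make up. A row lasts 1/12 s, in which the tool goes at most 41.7 mm and 7.16 degrees, less where a joint would pass 70% of its speed; a pose out of reach is approached as far as the arm can. A call with a gripper value outside its range is refused whole. The fingers move at their own pace and stop on an object; "force" is the grip in N (left out, the last holds). Time passes only in rows, so rows that repeat a pose let the fingers close. It gives the time, the measured TCP pose, the force, the opening and the grip force at its end, in the units of the state.
- arm.get_state(): the state, without advancing time (a new reading comes with each control period).
- arm.capture(name): name is "scene" or "top" or "wrist"; returns a dict with "img" (480x640x3 uint8, red, green, blue), "z_map" (480x640 float32, m along the optical axis (not along the pixel's ray), 0 where there is no reading), "mtx" (3x3 intrinsics, pixels), "xyz" and "rotation" of the camera in the world; the wrist camera has in their place "mount" (4x4, takes a point from camera to tool coordinates, whose origin is the TCP and whose axes are the flange's). Camera axes: x right, y down, z forward; pixel columns grow to the right and rows downward; lengths in m; the calibration is good to about 2 mm. The wrist camera is an equidistant fisheye: a pixel r from the principal point sees the ray r / f radians off the axis. A picture is of the moment at which its call begins: read the wrist's pose just before it.
- arm.job_done(): hands the job in; it is judged then, once.
The state is a dict: "t": time; "joints": joint angles; "dq": joint speeds; "tau": joint torques, N m; "tool_pos": TCP position; "eef_rot": TCP orientation; "force": force on the tool from outside, world axes, zero at the start; "wrist_torque": the same for the moment, N m; "finger_gap": opening from 0.0 (shut) to 1.0 (fully open); "grasp_force": force on a finger pad.
Only numpy, scipy, OpenCV 4.12 (cv2) and the standard library are available. Lean on these libraries where they do the work, as an engineer would, in place of code of your own. Each camera call takes 0.05 s, during which the arm holds its last target. There are 200 camera calls.

### The job

Put the three bow-service tools back in the shadow tray: lay the combination spanner, the T-shaped bow square and the broad scraper each in the pocket that carries its silhouette, the same way round as the silhouette and lying flat on the pocket floor. The spanner with two open jaws, the L-shaped square and the narrow scraper belong elsewhere: leave them lying where they are.

Things in the scene. Friction and masses are not known exactly. Their poses are not given: they have to be found in the camera images.
- spanner_grip (a point): Steel combination spanner lying flat: one open jaw end (36 mm wide, x from 30 to 65 mm) and one small ring end (20 mm across, dark hole, to x = -60 mm), shank 13 mm wide. It belongs in the tray. The point is the grip point amid the shank, half-way up its 10 mm thickness (5 mm above its support); x along the tool to the open jaw, z up.
- square_grip (a point): Aluminium T-shaped bow square lying flat: a graduated rule 16 mm wide (x from -60 to 44 mm) with a cross-arm at one end, 62 mm long, sticking out to both sides (x from 44 to 58 mm). It belongs in the tray. The point is the grip point amid the rule, half-way up its 10 mm thickness (5 mm above its support); x along the tool to the cross-arm, z up.
- scraper_grip (a point): Broad scraper: wooden handle 20 mm wide (x from -60 to 26 mm) and a thin steel blade 54 mm wide (x from 34 to 62 mm). It belongs in the tray. The point is the grip point amid the handle, half-way up its 10 mm thickness (5 mm above its support); x along the tool to the blade, z up.
- spanner_pocket: Orange insert fixed in the grey tray, 148 (x) by 84 by 12 mm high, with the combination spanner's black silhouette on its floor (3 mm above origin). Pocket 50 mm wide for x over 26 mm, 34 mm for x under -26, ends at x = +-69; between, a 52 mm finger groove at floor level, open right across. Origin: underside, mid-groove; x to the jaw end, z up. The tool's grip point belongs right above it, tool x along this x.
- square_pocket: Orange insert fixed in the grey tray, 148 (x) by 84 by 12 mm high, with the T-shaped bow square's black silhouette on its floor (3 mm above origin). Pocket 76 mm wide for x over 26 mm, 30 mm for x under -26, ends at x = +-69; between, a 52 mm finger groove at floor level, open right across. Origin: underside, mid-groove; x to the cross-arm end, z up. The tool's grip point belongs right above it, tool x along this x.
- scraper_pocket: Orange insert fixed in the grey tray, 148 (x) by 84 by 12 mm high, with the broad scraper's black silhouette on its floor (3 mm above origin). Pocket 68 mm wide for x over 26 mm, 34 mm for x under -26, ends at x = +-69; between, a 52 mm finger groove at floor level, open right across. Origin: underside, mid-groove; x to the blade end, z up. The tool's grip point belongs right above it, tool x along this x.
- double_spanner_grip (a point): Look-alike, to be left: steel spanner with an open jaw at both ends (each 36 mm wide), 130 mm long, shank 13 mm wide, 10 mm thick. The point is at its middle, half-way up; x along it.
- l_square_grip (a point): Look-alike, to be left: aluminium L-shaped square, its arm (x from 44 to 58 mm) sticking out 31 mm to one side only (+y), rule 16 mm wide (x from -60 to 44 mm), 10 mm thick. The point is in the middle of the rule, half-way up; x towards the arm.
- narrow_scraper_grip (a point): Look-alike, to be left: scraper with the same wooden handle (20 mm wide, x from -60 to 26 mm) but a narrow steel blade, 24 mm wide (to x = 62 mm). The point is in the middle of the handle, half-way up; x towards the blade.

How it is judged:
By the outcome, as a careful person would: the job done as asked, in the order asked, and still so for the second after the job is handed in, with the robot touching nothing.
It also fails if it takes over 83 s, if anything falls off the work surface, if the arm or the gripper's body presses on something with over 40 N, if the wrist force passes 120 N, or if a joint passes its speed limit or range.

## Working session

There is one attempt and no reset: what is moved stays moved. The work goes in short steps, Python scripts to look and compute and a tool call to move; the robot and the scene stay as the last step left them, time stands still between calls to the robot, and variables do not carry over. Pictures are saved under pics/ and viewed, at most 14 in all, crops included, and the job is handed in when it is done.

Besides the shell and the picture viewer there is one more tool, called after "Call:" by a JSON object that holds its "name" and its "arguments", one argument or row to a line. move_arm: Moves the arm, as the interface text tells. Its arguments: {"type":"object","properties":{"series":{"type":"array"},"force":{"type":"number"}},"required":["series"]}

```bash
mkdir -p pics; python3 - <<'E'
from bench import arm
import cv2,numpy as np
s=arm.get_state(); print(s, arm.hold_point_z)
for n in("top","scene"):
    c=arm.capture(n); cv2.imwrite(f"pics/{n}0.png",c["img"][:,:,::-1]); np.savez(f"{n}0.npz",**c)
    print(n,c["mtx"],c["xyz"],c["rotation"])
E
```

```text
{'t': 0.0, 'joints': array([-1.38823920e+00,  2.17767840e-01,  1.61491772e+00,  1.97976853e-05,
        1.31128871e+00, -1.12194794e-01]), 'dq': array([-0.00038462, -0.00160495,  0.00078304, -0.00023894,  0.00046602,
       -0.00124535]), 'tau': array([ 1.74303627e-04, -3.96845663e+01, -3.03850758e+01, -1.80775837e-04,
        9.86662722e-03, -2.20457146e-06]), 'tool_pos': array([ 0.18143568, -0.5971769 ,  0.20276843]), 'eef_rot': array([-3.10518335e+00, -4.60963503e-01,  1.01480885e-04]), 'force': array([ 0.0817264 , -0.34674292,  0.18347245]), 'wrist_torque': array([ 0.00976793, -0.01064363,  0.00829258]), 'grasp_force': 0.0, 'finger_gap': 0.9991734441102027} 0.0187
top [[450.05195733   0.         323.3075618 ]
 [  0.         450.05195733 230.48170938]
 [  0.           0.           1.        ]] [ 0.39695112 -0.04837684  0.81791755] [-2.1177482   2.0903237  -0.15974015]
scene [[562.56953943   0.         316.031491  ]
 [  0.         562.56953943 237.75488047]
 [  0.           0.           1.        ]] [1.06412899 0.59754745 0.72657666] [-0.90034033 -2.47281347  1.13367652]
```

View pics/top0.png

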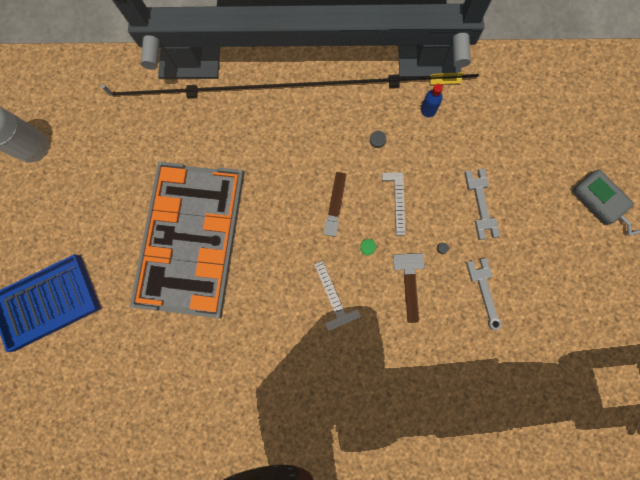

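View pics/scene0.png

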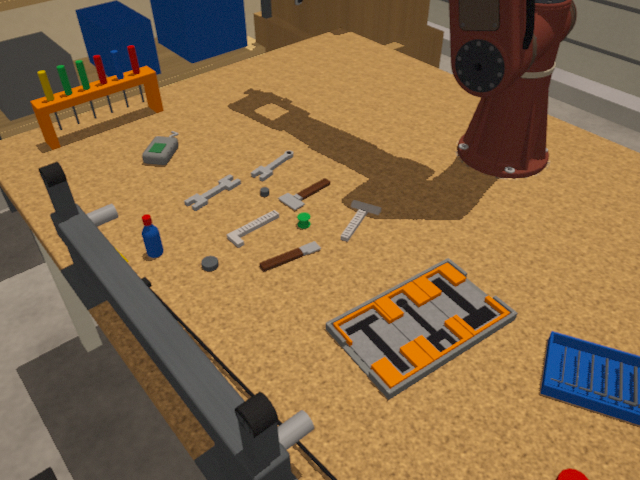

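The top view shows the tray at px (135–243, 163–317). Its pockets from the top are the square (arm to the right), the spanner (jaw to the left) and the scraper (blade to the left). The combination spanner lies at (480–497, 262–326), the T-square at (320–342, 265–320) and the broad scraper at (408–412, 255–320). I'll enlarge these next.

```bash
python3 - <<'E'
import cv2
i=cv2.imread("pics/top0.png")
# tray: origin(130,155) x4.5 ; tools origin (310,245) x4
cv2.imwrite("pics/tray.png",cv2.resize(i[158:322,130:250],None,fx=3.6,fy=3.6,interpolation=cv2.INTER_CUBIC))
cv2.imwrite("pics/tools.png",cv2.resize(i[245:335,310:510],None,fx=4,fy=4,interpolation=cv2.INTER_CUBIC))
E
```

```text
(no output)
```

View pics/tray.png

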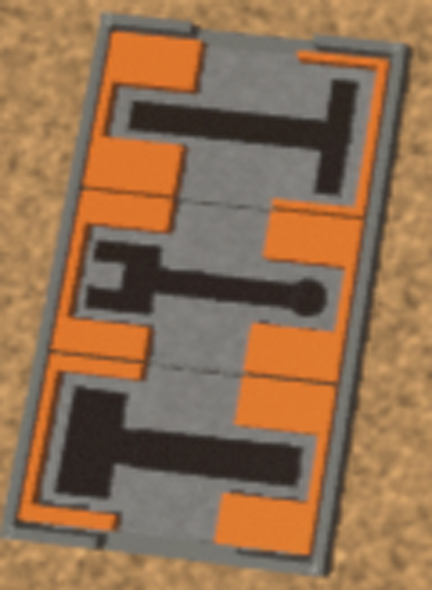

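View pics/tools.png

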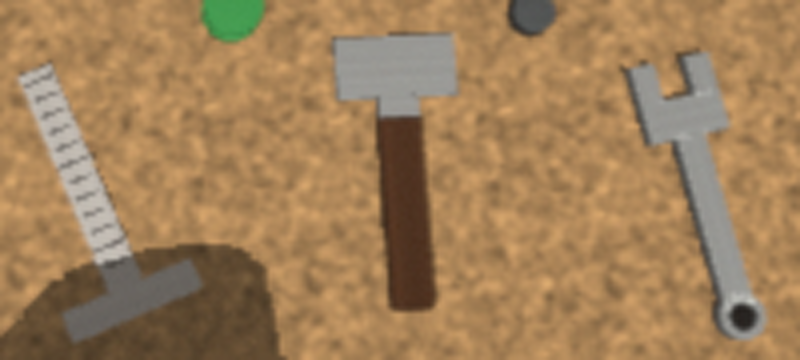

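```bash
cat > h.py <<'E'
import numpy as np
from scipy.spatial.transform import Rotation as R
def ray(c,u,v,z):
    K=c["mtx"]; d=R.from_rotvec(c["rotation"]).apply([(u-K[0,2])/K[0,0],(v-K[1,2])/K[1,1],1])
    return c["xyz"]+d*(z-c["xyz"][2])/d[2]
def dep(c,u,v):
    K=c["mtx"]; z=np.median(c["z_map"][int(v)-1:int(v)+2,int(u)-1:int(u)+2])
    return c["xyz"]+R.from_rotvec(c["rotation"]).apply(np.array([(u-K[0,2])/K[0,0],(v-K[1,2])/K[1,1],1])*z)
E
python3 - <<'E'
from h import *
c=np.load("top0.npz")
T=lambda p:(310+p[0]/4-.375,245+p[1]/4-.375); Y=lambda p:(130+p[0]/3.6-.36,158+p[1]/3.6-.36)
def go(n,f,a,b,xa,xb,z):
    A=ray(c,*f(a),z);B=ray(c,*f(b),z);d=B-A;L=np.hypot(*d[:2]);g=A+d*(-xa)/(xb-xa)
    M=f(((a[0]+b[0])/2,(a[1]+b[1])/2))
    print(n,"len",L.round(4),"exp",(xb-xa),"grip",g.round(4),"yaw",np.arctan2(d[1],d[0]).round(3),"depthmid",dep(c,*M).round(4))
go("sq",T,(37,71),(137.5,314),-.060,.058,.010)
go("scr",T,(413,309),(393,37),-.060,.062,.010)
go("spa",T,(744,338),(666,60),-.060,.065,.010)
zf=.007
go("sqP",Y,(129,115),(350,137),-.060,.058,zf)
go("spaP",Y,(327,299),(91,275),-.060,.065,zf)
go("scrP",Y,(301,467),(64.5,440),-.060,.062,zf)
print("table",dep(c,300,200),dep(c,450,300),"rim",dep(c,*Y((15,480))))
for p in [(140,62),(110,215),(290,410),(270,520)]: print("ins",dep(c,*Y(p)).round(4))
E
```

```text
sq len 0.1162 exp 0.118 grip [ 0.4393 -0.0321  0.01  ] yaw -2.733 depthmid [ 0.4396 -0.032   0.008 ]
scr len 0.1199 exp 0.122 grip [ 0.45   -0.1719  0.01  ] yaw 0.054 depthmid [ 0.4502 -0.1721  0.0087]
spa len 0.1238 exp 0.125 grip [ 0.4391 -0.3038  0.01  ] yaw 0.225 depthmid [ 0.4407 -0.3041  0.0078]
sqP len 0.1186 exp 0.118 grip [0.6232 0.225  0.007 ] yaw -1.666 depthmid [0.6234 0.2259 0.0064]
spaP len 0.1243 exp 0.125 grip [0.5373 0.2333 0.007 ] yaw 1.48 depthmid [0.5378 0.2361 0.0054]
scrP len 0.1225 exp 0.122 grip [0.452  0.2419 0.007 ] yaw 1.474 depthmid [0.4522 0.2432 0.0053]
table [ 0.61267276  0.02973081 -0.00207124] [ 0.43036755 -0.24350174 -0.00185531] rim [0.43727892 0.32447527 0.01321081]
ins [0.6557 0.2786 0.0143]
ins [0.5735 0.2878 0.0135]
ins [0.4741 0.1875 0.0134]
ins [0.4194 0.1932 0.0159]
```

```bash
cat >> h.py <<'E'
def plan(x,y,z,psi):
    from bench import arm
    s=arm.get_state(); p=s["tool_pos"]; M=R.from_rotvec(s["eef_rot"]).as_matrix()
    h=np.arctan2(M[1,0],M[0,0]); d=M.T@(np.array([x,y,z])-p)
    print("t",round(s["t"],2),"pos",p.round(4),"psi",h.round(4),"tilt",M[:2,2].round(4),"F",s["force"].round(1),"gap",round(s["finger_gap"],3),"grip",round(s["grasp_force"],1))
    print("shift cm",(d*100).round(2),"turn",round(h-psi,3))
E
python3 -c "
from h import *
plan(.439,-.304,.10,.225)"
```

```text
t 0.1 pos [ 0.1814 -0.5972  0.2029] psi 0.2948 tilt [-0.0004  0.0022] F [ 0.6  0.6 -0.9] gap 0.999 grip 0.0
shift cm [ 33.16 -20.55  10.34] turn 0.07
```

Call:
{"name": "move_arm", "arguments": {
  "series": [
    [-0.3, [33.2, -20.6, 10.3], 0.07],
    [-0.3, [33.2, -20.6, 10.3], 0.07],
    [-0.3, [33.2, -20.6, 10.3], 0.07],
    [-0.3, [33.2, -20.6, 10.3], 0.07],
    [-0.3, [33.2, -20.6, 10.3], 0.07],
    [-0.3, [33.2, -20.6, 10.3], 0.07],
    [-0.3, [33.2, -20.6, 10.3], 0.07],
    [-0.3, [33.2, -20.6, 10.3], 0.07],
    [-0.3, [33.2, -20.6, 10.3], 0.07],
    [-0.3, [33.2, -20.6, 10.3], 0.07],
    [-0.3, [33.2, -20.6, 10.3], 0.07],
    [-0.3, [33.2, -20.6, 10.3], 0.07]
  ]
}}

```text
t: 1.1
tool_pos: [0.4394, -0.3027, 0.1]
eef_rot: [-3.12, -0.358, 0.003]
force: [-0.0, -0.1, 1.0]
finger_gap: 0.647
grasp_force: 0.0
```

```bash
python3 - <<'E'
from h import *
from bench import arm
import cv2
plan(.439,-.304,.003,.225)
c=arm.capture("wrist"); cv2.imwrite("pics/w1.png",c["img"][:,:,::-1]); np.savez("w1.npz",**c); print(c["mtx"],c["mount"])
E
```

```text
t 1.1 pos [ 0.4394 -0.3027  0.1   ] psi 0.2284 tilt [-0.0021  0.0013] F [-0.  -0.1  1. ] gap 0.647 grip 0.0
shift cm [-0.05  0.14  9.7 ] turn 0.003
[[371.64829954   0.         322.51593886]
 [  0.         371.64829954 237.17428755]
 [  0.           0.           1.        ]] [[-3.89840040e-04 -9.49080673e-01 -3.15032893e-01  8.12155871e-02]
 [ 9.99999721e-01 -5.70879330e-04  4.82396000e-04  7.81066417e-04]
 [-6.37678488e-04 -3.15032617e-01  9.49080631e-01 -1.69707292e-01]
 [ 0.00000000e+00  0.00000000e+00  0.00000000e+00  1.00000000e+00]]
```

View pics/w1.png

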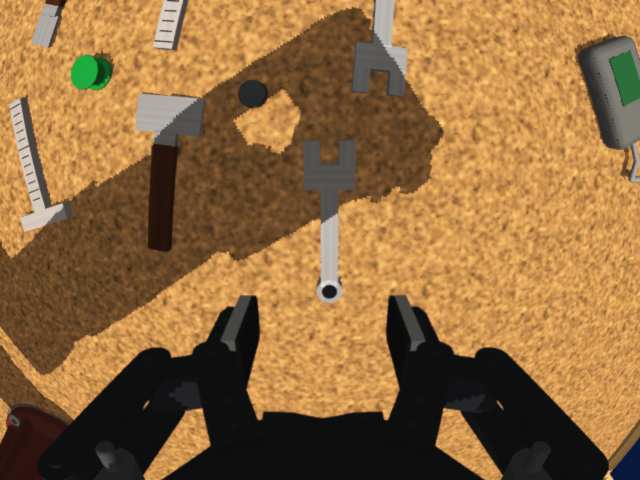

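The wrist view shows the spanner upright between the fingers: jaw tips at about (329,141), ring end at about (329,302). The scraper handle end is at (160,249), with its blade edge at (171,96). I'll check these against the top view.

```bash
cat >> h.py <<'E'
def wray(c,s,u,v,z):
    K=c["mtx"]; q=np.array([u-K[0,2],v-K[1,2]]); r=np.hypot(*q); th=r/K[0,0]
    d=np.append(q/r*np.sin(th),np.cos(th)); T=c["mount"]; Rw=R.from_rotvec(s["eef_rot"])
    d=Rw.apply(T[:3,:3]@d); o=s["tool_pos"]+Rw.apply(T[:3,3]); return o+d*(z-o[2])/d[2]
def wgo(n,c,s,a,b,xa,xb,z):
    A=wray(c,s,*a,z);B=wray(c,s,*b,z);d=B-A
    print(n,"len",np.hypot(*d[:2]).round(4),"exp",xb-xa,"grip",(A+d*(-xa)/(xb-xa)).round(4),"yaw",np.arctan2(d[1],d[0]).round(3))
E
python3 - <<'E'
from h import *
from bench import arm
s=arm.get_state(); c=np.load("w1.npz")
wgo("spa",c,s,(329,302),(329,141),-.06,.065,.01)
wgo("scr",c,s,(160,249),(170.5,97),-.06,.062,.01)
wgo("sq",c,s,(16,101),(44,221),-.06,.058,.01)
E
```

```text
spa len 0.1245 exp 0.125 grip [ 0.4408 -0.3096  0.01  ] yaw 0.231
scr len 0.1185 exp 0.122 grip [ 0.4537 -0.1785  0.01  ] yaw 0.058
sq len 0.1134 exp 0.118 grip [ 0.4442 -0.0362  0.01  ] yaw -2.737
```

Call:
{"name": "move_arm", "arguments": {
  "series": [
    [-0.3, [0, 0.5, 6], 0],
    [-0.3, [0, 0.5, 6], 0],
    [-0.3, [0, 0.5, 6], 0],
    [-0.3, [0, 0.5, 6], 0]
  ]
}}

```text
t: 1.48
tool_pos: [0.439, -0.3099, 0.0404]
eef_rot: [-3.12, -0.349, 0.003]
force: [1.0, 0.7, 1.4]
finger_gap: 0.655
grasp_force: 0.0
```

```bash
python3 - <<'E'
from h import *
from bench import arm
import cv2
plan(.440,-.308,.003,.228)
c=arm.capture("wrist"); cv2.imwrite("pics/w2.png",c["img"][:,:,::-1]); np.savez("w2.npz",**c)
E
```

```text
t 1.48 pos [ 0.439  -0.3099  0.0404] psi 0.2227 tilt [-0.002   0.0015] F [1.  0.7 1.4] gap 0.655 grip 0.0
shift cm [ 0.15 -0.16  3.74] turn -0.005
```

View pics/w2.png

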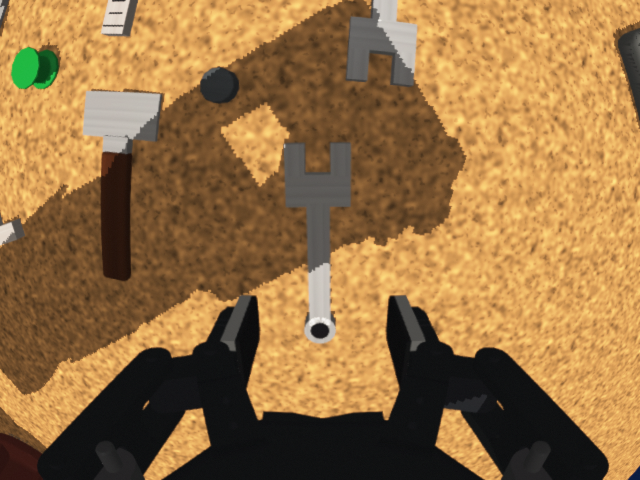

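Closer up, the jaw tips are at (318,143) and the ring end at (319.5,344), nearly centred between the fingers.

```bash
python3 - <<'E'
from h import *
from bench import arm
s=arm.get_state(); c=np.load("w2.npz")
wgo("spa",c,s,(319.5,343),(318,143),-.06,.065,.01)
wgo("scr",c,s,(117,279),(123,91),-.06,.062,.01)
plan(.4395,-.309,.003,.225)
E
```

```text
spa len 0.1259 exp 0.125 grip [ 0.4422 -0.309   0.01  ] yaw 0.226
scr len 0.1212 exp 0.122 grip [ 0.455  -0.1781  0.01  ] yaw 0.049
t 1.53 pos [ 0.4403 -0.3108  0.0419] psi 0.223 tilt [ 0.0005 -0.0007] F [-0.1 -0.8  0.4] gap 0.648 grip 0.0
shift cm [-0.04 -0.19  3.89] turn -0.002
```

Call:
{"name": "move_arm", "arguments": {
  "series": [
    [-0.3, [0.1, -0.2, 2], 0],
    [-0.3, [0.1, -0.2, 3.8], 0],
    [-0.3, [0.1, -0.2, 3.8], 0],
    [1, [0.1, -0.2, 3.8], 0],
    [1, [0.1, -0.2, 3.8], 0],
    [1, [0.1, -0.2, 3.8], 0],
    [1, [0.1, -0.2, 3.8], 0],
    [1, [0.1, -0.2, 3.8], 0],
    [1, [0.1, -0.2, 3.8], 0],
    [1, [0.1, -0.2, 3.8], 0]
  ],
  "force": 60
}}

```text
t: 2.37
tool_pos: [0.4413, -0.3073, 0.0034]
eef_rot: [3.121, 0.352, 0.001]
force: [-0.3, 0.3, -0.1]
finger_gap: 0.0
grasp_force: 0.0
```

```bash
python3 - <<'E'
from h import *
from bench import arm
import cv2
plan(.441,-.309,.003,.225)
c=arm.capture("wrist"); cv2.imwrite("pics/w3.png",c["img"][:,:,::-1]); np.savez("w3.npz",**c)
E
```

```text
t 2.37 pos [ 0.4413 -0.3073  0.0034] psi 0.2249 tilt [ 0.0004 -0.0004] F [-0.3  0.3 -0.1] gap 0.0 grip 0.0
shift cm [-0.07  0.16  0.04] turn -0.0
```

View pics/w3.png

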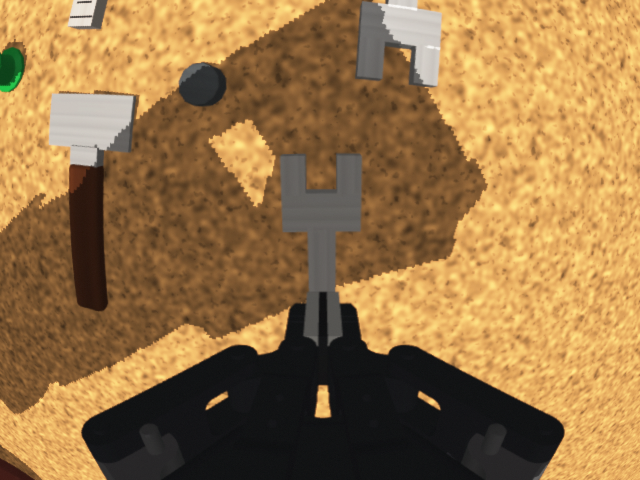

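The wrist view shows the fingers shut on top of the shank, tips at about (322,292), with the spanner undisturbed: the fingers are too high. I'll check the height with the wrist depth map.

```bash
python3 - <<'E'
from h import *
from bench import arm
s=arm.get_state(); c=np.load("w3.npz"); T=c["mount"];K=c["mtx"];Rw=R.from_rotvec(s["eef_rot"])
def pt(u,v):
    q=np.array([u-K[0,2],v-K[1,2]]); r=np.hypot(*q); th=r/K[0,0]
    d=np.append(q/r*np.sin(th),np.cos(th)); z=np.median(c["z_map"][v-1:v+2,u-1:u+2])
    t=T[:3,:3]@(d/d[2]*z)+T[:3,3]; return t.round(4),(s["tool_pos"]+Rw.apply(t)).round(4)
for n,u,v in [("table",250,250),("table",420,200),("table",500,350),("shank",322,260),("jaw",320,215),("tipL",312,297),("tipR",331,297),("tipL2",312,320),("backL",298,312),("scr",88,240)]: print(n,*pt(u,v))
E
```

```text
table [ 0.017  -0.0356  0.0034] [ 4.498e-01 -2.687e-01 -1.000e-04]
table [0.0429 0.0484 0.0032] [ 4.937e-01 -3.448e-01  1.000e-04]
table [-0.05    0.111   0.0032] [ 4.172e-01 -4.266e-01  1.000e-04]
shank [ 0.0158  0.0006 -0.0067] [ 0.4567 -0.3043  0.01  ]
jaw [ 0.0377 -0.0003 -0.0068] [ 0.4779 -0.2985  0.0101]
tipL [ 0.0111 -0.0034 -0.0355] [ 0.4512 -0.3014  0.0388]
tipR [ 0.0112  0.0043 -0.0356] [ 0.453  -0.3089  0.0389]
tipL2 [ 0.0116 -0.003  -0.0544] [ 0.4518 -0.3017  0.0577]
backL [ 0.0076 -0.0089 -0.0418] [ 0.4466 -0.2969  0.0451]
scr [ 0.0254 -0.1253 -0.0062] [ 0.438  -0.1794  0.0095]
```

```bash
python3 - <<'E'
from h import *
from bench import arm
s=arm.get_state()
for f in ("w3","w2"):
    c=np.load(f+".npz"); T=c["mount"];K=c["mtx"]
    v,u=np.mgrid[240:345,225:425]; q=np.stack([u-K[0,2],v-K[1,2]],-1); r=np.linalg.norm(q,axis=-1); th=r/K[0,0]
    d=np.concatenate([q/r[...,None]*np.tan(th)[...,None],np.ones(r.shape+(1,))],-1)*c["z_map"][240:345,225:425,None]
    t=d@T[:3,:3].T+T[:3,3]
    lim=-.015 if f=="w3" else .02
    m=(t[...,2]<lim)&(c["z_map"][240:345,225:425]>0)
    print(f,"lowest tool z",np.sort(t[...,2][m])[-5:],"")
    for col in (312,331,250,395):
        k=col-225; rows=np.where(m[:,k])[0]
        if len(rows): print(col,[(240+i,t[i,k].round(4).tolist()) for i in rows[:6:2]])
print(s["joints"])
E
```

```text
w3 lowest tool z [-0.03056084 -0.03036589 -0.03033044 -0.03032179 -0.02981154] 
312 [(np.int64(292), [0.0108, -0.0036, -0.0303]), (np.int64(294), [0.011, -0.0035, -0.0327]), (np.int64(296), [0.0112, -0.0034, -0.0349])]
331 [(np.int64(292), [0.0109, 0.0044, -0.0306]), (np.int64(294), [0.0118, 0.0043, -0.0342]), (np.int64(296), [0.0113, 0.0043, -0.035])]
w2 lowest tool z [-0.03126415 -0.03125003 -0.03122887 -0.03113855 -0.03077018] 
250 [(np.int64(295), [0.0113, -0.0291, -0.0347]), (np.int64(297), [0.0115, -0.0287, -0.0369]), (np.int64(299), [0.0117, -0.0283, -0.039])]
395 [(np.int64(295), [0.0113, 0.0307, -0.0349]), (np.int64(297), [0.0114, 0.0304, -0.0368]), (np.int64(299), [0.0118, 0.0299, -0.0393])]
[-7.38833347e-01  2.97847956e-01  1.94157347e+00  4.59901169e-06
  9.01912363e-01  6.07078933e-01]
```

By the depth map, the shut tips are 30 mm behind the reported TCP, while the table height agrees to within 1 mm. The fingers therefore have to go about 29 mm lower. I'll open and descend in two stages, watching the force.

Call:
{"name": "move_arm", "arguments": {
  "series": [
    [-0.3, [0, 0, 0], 0],
    [-0.3, [0, 0, 0], 0],
    [-0.3, [0, 0, 0], 0],
    [-0.3, [0, 0, 0], 0],
    [-0.3, [0, 0, 1], 0],
    [-0.3, [0, 0, 2], 0],
    [-0.3, [0, 0, 2], 0]
  ]
}}

```text
t: 3.0
tool_pos: [0.4392, -0.3055, -0.0196]
eef_rot: [-3.118, -0.352, 0.005]
force: [-0.6, 0.8, -0.1]
finger_gap: 0.65
grasp_force: 0.0
```

Call:
{"name": "move_arm", "arguments": {
  "series": [
    [-0.3, [0, 0, 0.5], 0],
    [-0.3, [0, 0, 0.9], 0],
    [1, [0, 0, 0.9], 0],
    [1, [0, 0, 0.9], 0],
    [1, [0, 0, 0.9], 0],
    [1, [0, 0, 0.9], 0],
    [1, [0, 0, 0.9], 0],
    [1, [0, 0, 0.9], 0]
  ],
  "force": 60
}}

```text
t: 3.67
tool_pos: [0.4415, -0.3076, -0.0254]
eef_rot: [3.121, 0.352, 0.001]
force: [-0.5, 0.0, 1.6]
finger_gap: 0.126
grasp_force: 61.1
```

```bash
python3 -c "
from h import *
plan(.540,.230,.055,1.476)"
```

```text
t 3.67 pos [ 0.4415 -0.3076 -0.0254] psi 0.2248 tilt [ 0.0009 -0.0008] F [-0.5  0.   1.6] gap 0.126 grip 61.1
shift cm [ 21.59 -50.2   -8.07] turn -1.251
```

Call:
{"name": "move_arm", "arguments": {
  "series": [
    [1, [0, 0, -4], 0],
    [1, [0, 0, -8], 0],
    [1, [1.5, -3.5, -8], -0.1],
    [1, [3, -7, -8], -0.2],
    [1, [4.5, -10.5, -8], -0.3],
    [1, [6, -14, -8], -0.4],
    [1, [7.5, -17.5, -8], -0.5],
    [1, [9, -21, -8], -0.6],
    [1, [10.5, -24.5, -8], -0.7],
    [1, [12, -28, -8], -0.8],
    [1, [13.5, -31.5, -8], -0.9],
    [1, [13.5, -31.5, -8], -0.9]
  ]
}}

```text
t: 4.67
tool_pos: [0.5029, 0.0359, 0.0543]
eef_rot: [-2.649, -1.686, -0.004]
force: [0.3, 0.0, -0.5]
finger_gap: 0.127
grasp_force: 60.9
```

```bash
python3 -c "
from h import *
plan(.540,.230,.055,1.476)"
```

```text
t 4.67 pos [0.5029 0.0359 0.0543] psi 1.1334 tilt [0.0011 0.0029] F [ 0.3  0.  -0.5] gap 0.127 grip 60.9
shift cm [ 1.915e+01 -4.860e+00 -1.000e-02] turn -0.343
```

Call:
{"name": "move_arm", "arguments": {
  "series": [
    [1, [3.5, -0.9, 0], -0.1],
    [1, [7, -1.8, 0], -0.2],
    [1, [10.5, -2.7, 0], -0.3],
    [1, [14, -3.6, 0], -0.34],
    [1, [17, -4.3, 0], -0.34],
    [1, [19.2, -4.9, 0], -0.34],
    [1, [19.2, -4.9, 0], -0.34],
    [1, [19.2, -4.9, 0], -0.34]
  ]
}}

```text
t: 5.33
tool_pos: [0.541, 0.225, 0.0539]
eef_rot: [2.334, 2.103, -0.001]
force: [0.6, -0.0, -0.4]
finger_gap: 0.131
grasp_force: 60.9
```

```bash
python3 - <<'E'
from h import *
from bench import arm
import cv2
S=[]
plan(.540,.230,-.018,1.476)
c=arm.capture("wrist"); cv2.imwrite("pics/w4.png",c["img"][:,:,::-1]); np.savez("w4.npz",**c)
E
```

```text
t 5.33 pos [0.541  0.225  0.0539] psi 1.4667 tilt [-0.0002 -0.0005] F [ 0.6 -0.  -0.4] gap 0.131 grip 60.9
shift cm [ 0.49 -0.15  7.19] turn -0.009
```

View pics/w4.png

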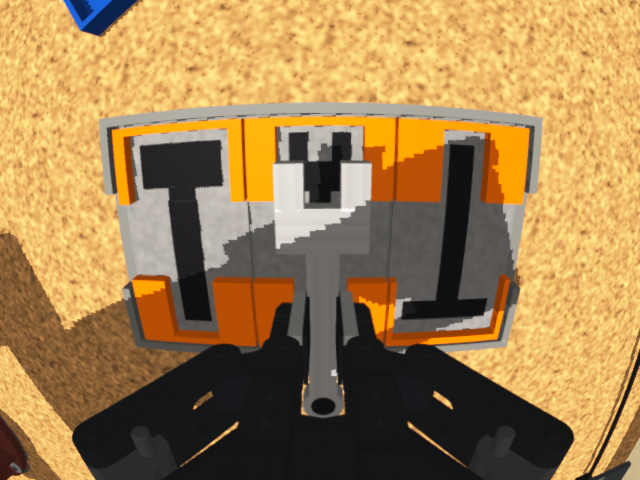

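The held spanner sits over its pocket. Silhouette jaw tips are at about (320,133), the scraper silhouette runs (198,321) to (181,143), and the square silhouette runs (461,145) to (443,318). The held jaw tips are at (322,163) and the ring end at (323,416).

```bash
python3 - <<'E'
from h import *
from bench import arm
s=arm.get_state(); c=np.load("w4.npz")
s["tool_pos"]=np.array([.5405,.2265,.0545]) if 0 else s["tool_pos"]
wgo("scrP",c,s,(198,321),(181,143),-.06,.062,.0075)
wgo("sqP",c,s,(461.5,145),(443,318.5),-.06,.058,.0075)
print("jaw tip sil",wray(c,s,320,133,.0075).round(4))
wgo("held",c,s,(323,416),(322,163),-.06,.065,s["tool_pos"][2]+.0355)
plan(.5405,.229,-.018,1.476)
E
```

```text
scrP len 0.1222 exp 0.122 grip [0.4557 0.2393 0.0075] yaw 1.447
sqP len 0.1184 exp 0.118 grip [0.6253 0.2218 0.0075] yaw -1.673
jaw tip sil [0.5472 0.2951 0.0075]
held len 0.1224 exp 0.125 grip [0.5413 0.2241 0.0892] yaw 1.469
t 5.38 pos [0.5406 0.224  0.0537] psi 1.4655 tilt [-0.001  -0.0009] F [-0.4 -1.  -1. ] gap 0.13 grip 60.9
shift cm [ 0.51 -0.06  7.17] turn -0.011
```

Call:
{"name": "move_arm", "arguments": {
  "series": [
    [1, [0.6, -0.1, 0], 0],
    [1, [0.6, -0.1, 2], 0],
    [1, [0.6, -0.1, 4.5], 0],
    [1, [0.6, -0.1, 5.5], 0],
    [1, [0.6, -0.1, 6.3], 0],
    [1, [0.6, -0.1, 6.8], 0],
    [1, [0.6, -0.1, 7.0], 0],
    [1, [0.6, -0.1, 7.0], 0]
  ]
}}

```text
t: 6.05
tool_pos: [0.541, 0.2303, -0.0157]
eef_rot: [2.336, 2.1, 0.0]
force: [0.6, 0.9, -0.6]
finger_gap: 0.127
grasp_force: 60.9
```

Call:
{"name": "move_arm", "arguments": {
  "series": [
    [1, [0, 0, 0.2], 0],
    [1, [0, 0, 0.2], 0],
    [0, [0, 0, 0.2], 0],
    [0, [0, 0, 0.2], 0],
    [0, [0, 0, 0.2], 0],
    [0, [0, 0, 0.2], 0],
    [0, [0, 0, -2], 0],
    [0, [0, 0, -5], 0],
    [0, [0, 0, -8], 0],
    [0, [0, 0, -8], 0]
  ]
}}

```text
t: 6.88
tool_pos: [0.5462, 0.2322, 0.0713]
eef_rot: [2.332, 2.097, 0.018]
force: [0.9, 0.2, 0.5]
finger_gap: 0.499
grasp_force: 0.0
```

```bash
python3 - <<'E'
from h import *
from bench import arm
import cv2
plan(.4425,-.037,.055,.406)
c=arm.capture("wrist"); cv2.imwrite("pics/w5.png",c["img"][:,:,::-1]); np.savez("w5.npz",**c)
E
```

```text
t 6.88 pos [0.5462 0.2322 0.0713] psi 1.4649 tilt [0.0122 0.0037] F [0.9 0.2 0.5] gap 0.499 grip 0.0
shift cm [-27.87  -7.48   1.4 ] turn 1.059
```

View pics/w5.png

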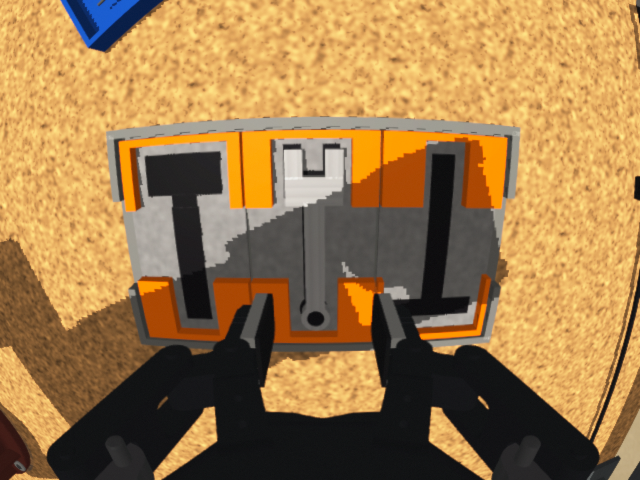

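The spanner lies flat in its pocket over the silhouette, jaw at (315,160) and ring at (316,318). Next is the T-square.

Call:
{"name": "move_arm", "arguments": {
  "series": [
    [-0.3, [-2.5, -0.7, 1], 0.1],
    [-0.3, [-5.5, -1.5, 1.4], 0.2],
    [-0.3, [-8.5, -2.3, 1.4], 0.3],
    [-0.3, [-11.5, -3.1, 1.4], 0.4],
    [-0.3, [-14.5, -3.9, 1.4], 0.5],
    [-0.3, [-17.5, -4.7, 1.4], 0.6],
    [-0.3, [-20.5, -5.5, 1.4], 0.7],
    [-0.3, [-23.5, -6.3, 1.4], 0.8],
    [-0.3, [-26, -7, 1.4], 0.9],
    [-0.3, [-27.9, -7.5, 1.4], 1.0],
    [-0.3, [-27.9, -7.5, 1.4], 1.06],
    [-0.3, [-27.9, -7.5, 1.4], 1.06]
  ]
}}

```text
t: 7.93
tool_pos: [0.4353, -0.0398, 0.0492]
eef_rot: [-3.078, -0.626, 0.003]
force: [-0.2, 0.3, -0.7]
finger_gap: 0.651
grasp_force: 0.0
```

Call:
{"name": "move_arm", "arguments": {
  "series": [
    [-0.3, [0, 0, 0], 0],
    [-0.3, [0, 0, 0], 0]
  ]
}}

```text
t: 8.1
tool_pos: [0.4363, -0.0386, 0.0496]
eef_rot: [-3.076, -0.634, 0.001]
force: [-0.2, 0.1, -0.4]
finger_gap: 0.651
grasp_force: 0.0
```

```bash
python3 - <<'E'
from h import *
from bench import arm
import cv2
plan(.4425,-.037,-.0255,.406)
c=arm.capture("wrist"); cv2.imwrite("pics/w6.png",c["img"][:,:,::-1]); np.savez("w6.npz",**c)
E
```

```text
t 8.1 pos [ 0.4363 -0.0386  0.0496] psi 0.4067 tilt [-0.0009  0.0004] F [-0.2  0.1 -0.4] gap 0.651 grip 0.0
shift cm [0.64 0.1  7.51] turn 0.001
```

View pics/w6.png

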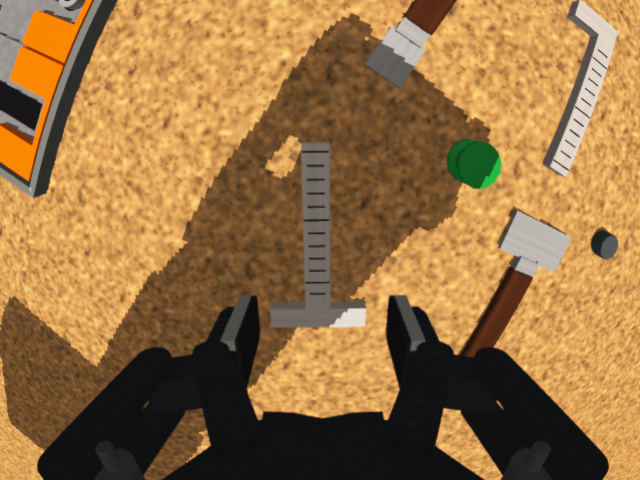

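The T-square is upright under the gripper: rule end at (316,142), outer edge of the cross-arm at (318.5,328), clear of the green pin at (474,163).

```bash
python3 - <<'E'
from h import *
from bench import arm
s=arm.get_state(); c=np.load("w6.npz")
wgo("sq",c,s,(316,142),(318.5,328),-.06,.058,.01)
K=wray(c,s,316,142,.01);L=wray(c,s,318.5,328,.01);g=K+(L-K)*60/118
plan(g[0],g[1],-.0255,.406)
E
```

```text
sq len 0.1193 exp 0.118 grip [ 0.4419 -0.0338  0.01  ] yaw -2.727
t 8.15 pos [ 0.4365 -0.0386  0.0498] psi 0.4068 tilt [-0.0006  0.0002] F [-0.2  0.1  0.1] gap 0.649 grip 0.0
shift cm [ 0.69 -0.22  7.53] turn 0.001
```

Call:
{"name": "move_arm", "arguments": {
  "series": [
    [-0.3, [0.7, -0.2, 2], -0.01],
    [-0.3, [0.7, -0.2, 5], -0.01],
    [-0.3, [0.7, -0.2, 7], -0.01],
    [-0.3, [0.7, -0.2, 7.5], -0.01],
    [1, [0.7, -0.2, 7.5], -0.01],
    [1, [0.7, -0.2, 7.5], -0.01],
    [1, [0.7, -0.2, 7.5], -0.01],
    [1, [0.7, -0.2, 7.5], -0.01],
    [1, [0.7, -0.2, 7.5], -0.01],
    [1, [0.7, -0.2, 7.5], -0.01]
  ],
  "force": 60
}}

```text
t: 8.98
tool_pos: [0.4441, -0.0348, -0.0233]
eef_rot: [3.073, 0.647, 0.005]
force: [-0.5, 2.1, 5.8]
finger_gap: 0.157
grasp_force: 59.4
```

```bash
python3 -c "
from h import *
plan(.6255,.2215,.055,1.472)"
```

```text
t 8.98 pos [ 0.4441 -0.0348 -0.0233] psi 0.4147 tilt [ 0.0035 -0.0006] F [-0.5  2.1  5.8] gap 0.157 grip 59.4
shift cm [ 26.95 -16.13  -7.78] turn -1.057
```

Call:
{"name": "move_arm", "arguments": {
  "series": [
    [1, [0, 0, -4], 0],
    [1, [0, 0, -7.8], 0],
    [1, [2.7, -1.6, -7.8], -0.11],
    [1, [5.4, -3.2, -7.8], -0.22],
    [1, [8.1, -4.8, -7.8], -0.33],
    [1, [10.8, -6.4, -7.8], -0.44],
    [1, [13.5, -8.0, -7.8], -0.55],
    [1, [16.2, -9.6, -7.8], -0.66],
    [1, [18.9, -11.2, -7.8], -0.77],
    [1, [21.6, -12.8, -7.8], -0.88],
    [1, [24.3, -14.4, -7.8], -0.99],
    [1, [25.5, -15.3, -7.8], -1.057]
  ]
}}

```text
t: 9.98
tool_pos: [0.6163, 0.2112, 0.0537]
eef_rot: [2.321, 2.115, 0.005]
force: [0.7, 0.3, 0.2]
finger_gap: 0.161
grasp_force: 58.7
```

Call:
{"name": "move_arm", "arguments": {
  "series": [
    [1, [0, 0, 0], 0],
    [1, [0, 0, 0], 0]
  ]
}}

```text
t: 10.15
tool_pos: [0.6138, 0.2087, 0.0529]
eef_rot: [2.328, 2.109, -0.001]
force: [-0.2, -0.3, -0.4]
finger_gap: 0.163
grasp_force: 58.7
```

```bash
python3 - <<'E'
from h import *
from bench import arm
import cv2
plan(.6255,.2215,-.018,1.472)
c=arm.capture("wrist"); cv2.imwrite("pics/w7.png",c["img"][:,:,::-1]); np.savez("w7.npz",**c)
E
```

```text
t 10.15 pos [0.6138 0.2087 0.0529] psi 1.472 tilt [-0.0005 -0.0006] F [-0.2 -0.3 -0.4] gap 0.163 grip 58.7
shift cm [1.39 1.04 7.09] turn -0.0
```

View pics/w7.png

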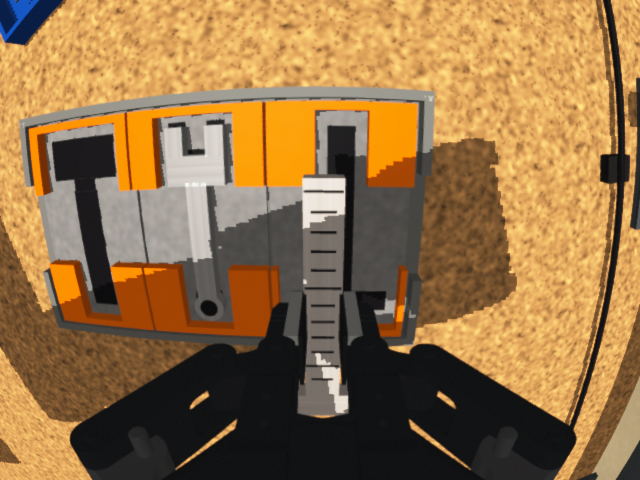

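The held square is at the rule end (324.5,176), arm edge at about (324,414). Its silhouette's rule end is at (342,126), to the right of and ahead of the tool.

```bash
python3 - <<'E'
from h import *
from bench import arm
s=arm.get_state(); c=np.load("w7.npz")
a=wray(c,s,342,126,.0075); print("sil end",a, "pocket", a+[-.06*np.cos(1.472),-.06*np.sin(1.472),0])
wgo("held",c,s,(324.5,176),(324,413),-.06,.058,s["tool_pos"][2]+.0355)
wgo("scrP",c,s,(106,303),(83,136),-.06,.062,.0075)
h=wray(c,s,324.5,176,s["tool_pos"][2]+.0355); print("held end",h,"held grip from end",h+[-.06*np.cos(1.472),-.06*np.sin(1.472),0])
plan(.6255,.2215,-.018,1.472)
E
```

```text
sil end [0.63228439 0.2818519  0.0075    ] pocket [0.62636625 0.22214448 0.0075    ]
held len 0.1154 exp 0.118 grip [0.6146 0.2081 0.0882] yaw -1.671
scrP len 0.1226 exp 0.122 grip [0.4558 0.2407 0.0075] yaw 1.44
held end [0.62048593 0.26646088 0.08816117] held grip from end [0.61456779 0.20675346 0.08816117]
t 10.2 pos [0.6132 0.2078 0.0527] psi 1.471 tilt [-0.0014 -0.0009] F [-0.6  0.3 -0.7] gap 0.16 grip 58.7
shift cm [1.49 1.1  7.06] turn -0.001
```

Call:
{"name": "move_arm", "arguments": {
  "series": [
    [1, [1.55, 1.0, 0], 0],
    [1, [1.55, 1.0, 2], 0],
    [1, [1.55, 1.0, 4.5], 0],
    [1, [1.55, 1.0, 5.5], 0],
    [1, [1.55, 1.0, 6.3], 0],
    [1, [1.55, 1.0, 6.7], 0],
    [1, [1.55, 1.0, 6.9], 0],
    [1, [1.55, 1.0, 6.9], 0]
  ]
}}

```text
t: 10.87
tool_pos: [0.6258, 0.2225, -0.0154]
eef_rot: [2.329, 2.108, 0.001]
force: [-0.5, 0.6, -0.3]
finger_gap: 0.163
grasp_force: 58.7
```

Call:
{"name": "move_arm", "arguments": {
  "series": [
    [1, [0, 0, 0.2], 0],
    [1, [0, 0, 0.2], 0],
    [0, [0, 0, 0.2], 0],
    [0, [0, 0, 0.2], 0],
    [0, [0, 0, 0.2], 0],
    [0, [0, 0, 0.2], 0],
    [0, [0, 0, -2], 0],
    [0, [0, 0, -5], 0],
    [0, [0, 0, -7.2], 0],
    [0, [0, 0, -7.2], 0],
    [0, [0, 0, -7.2], 0]
  ]
}}

```text
t: 11.78
tool_pos: [0.6273, 0.2233, 0.0585]
eef_rot: [2.327, 2.107, 0.006]
force: [-0.4, 0.4, 0.6]
finger_gap: 0.496
grasp_force: 0.0
```

```bash
python3 - <<'E'
from h import *
from bench import arm
import cv2
plan(.455,-.178,.055,.052)
c=arm.capture("wrist"); cv2.imwrite("pics/w8.png",c["img"][:,:,::-1]); np.savez("w8.npz",**c)
E
```

```text
t 11.78 pos [0.6273 0.2233 0.0585] psi 1.4719 tilt [0.0045 0.0011] F [-0.4  0.4  0.6] gap 0.496 grip 0.0
shift cm [-41.63 -13.19   0.23] turn 1.42
```

View pics/w8.png

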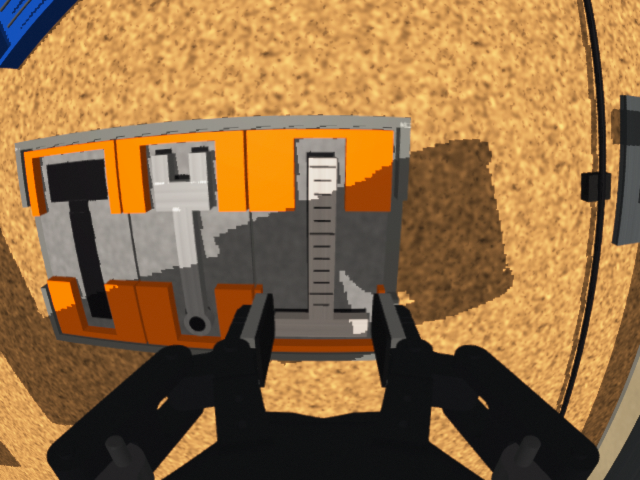

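The square lies in its pocket, rule end at (321,155) and arm at about (320,325). Next is the broad scraper.

Call:
{"name": "move_arm", "arguments": {
  "series": [
    [-0.3, [-3.3, -1.0, 0.2], 0.11],
    [-0.3, [-6.6, -2.1, 0.2], 0.22],
    [-0.3, [-9.9, -3.2, 0.2], 0.33],
    [-0.3, [-13.2, -4.2, 0.2], 0.44],
    [-0.3, [-16.5, -5.2, 0.2], 0.55],
    [-0.3, [-19.8, -6.3, 0.2], 0.66],
    [-0.3, [-23.1, -7.3, 0.2], 0.77],
    [-0.3, [-26.4, -8.4, 0.2], 0.88],
    [-0.3, [-29.7, -9.4, 0.2], 0.99],
    [-0.3, [-33, -10.5, 0.2], 1.1],
    [-0.3, [-36.3, -11.5, 0.2], 1.21],
    [-0.3, [-36.3, -11.5, 0.2], 1.21]
  ]
}}

```text
t: 12.83
tool_pos: [0.4715, -0.1309, 0.0522]
eef_rot: [3.116, 0.398, -0.007]
force: [0.0, 0.3, -0.5]
finger_gap: 0.649
grasp_force: 0.0
```

```bash
python3 -c "
from h import *
plan(.455,-.178,.055,.052)"
```

```text
t 12.83 pos [ 0.4715 -0.1309  0.0522] psi 0.2538 tilt [-0.0046 -0.0006] F [ 0.   0.3 -0.5] gap 0.649 grip 0.0
shift cm [-2.78  4.15 -0.27] turn 0.202
```

Call:
{"name": "move_arm", "arguments": {
  "series": [
    [-0.3, [-1.5, 2, 0], 0.11],
    [-0.3, [-2.8, 4.1, 0], 0.2],
    [-0.3, [-2.8, 4.1, 0], 0.2],
    [-0.3, [-2.8, 4.1, 0], 0.2],
    [-0.3, [-2.8, 4.1, 0], 0.2]
  ]
}}

```text
t: 13.25
tool_pos: [0.4579, -0.1728, 0.0529]
eef_rot: [-3.138, -0.099, 0.003]
force: [0.3, -0.0, -0.4]
finger_gap: 0.651
grasp_force: 0.0
```

```bash
python3 - <<'E'
from h import *
from bench import arm
import cv2
plan(.455,-.178,-.0255,.052)
s=arm.get_state()
c=arm.capture("wrist"); cv2.imwrite("pics/w9.png",c["img"][:,:,::-1]); np.savez("w9.npz",**c)
# tool outline: depth-raised pixels near gripper axis
T=c["mount"];K=c["mtx"];v,u=np.mgrid[0:480,0:640];q=np.stack([u-K[0,2],v-K[1,2]],-1);r=np.linalg.norm(q,axis=-1)+1e-9
d=np.concatenate([q/r[...,None]*np.tan(np.minimum(r/K[0,0],1.4))[...,None],np.ones(r.shape+(1,))],-1)*c["z_map"][...,None]
w=s["tool_pos"]+R.from_rotvec(s["eef_rot"]).apply((d@T[:3,:3].T+T[:3,3]).reshape(-1,3)).reshape(d.shape)
m=(w[...,2]>.006)&(w[...,2]<.014)&(abs(w[...,0]-.455)<.09)&(abs(w[...,1]+.178)<.035)
P=w[m]; 
h=P[(P[:,0]>.40)&(P[:,0]<.475)]
k=np.polyfit(h[:,0],h[:,1],1); print("handle axis yaw",np.arctan(k[0]),"y at .455",np.polyval(k,.455),"x range",P[:,0].min(),P[:,0].max(),"n",len(P),"width",np.ptp(h[:,1]))
E
```

```text
t 13.25 pos [ 0.4579 -0.1728  0.0529] psi 0.0628 tilt [-0.0021  0.0018] F [ 0.3 -0.  -0.4] gap 0.651 grip 0.0
shift cm [-0.31  0.51  7.84] turn 0.011
handle axis yaw 0.05412591628574225 y at .455 -0.17450121279548522 x range 0.393147905099522 0.5160912384352072 n 7379 width 0.023384349791060854
```

Call:
{"name": "move_arm", "arguments": {
  "series": [
    [-0.3, [-0.4, 0.2, 2], 0.01],
    [-0.3, [-0.4, 0.2, 5], 0.01],
    [-0.3, [-0.4, 0.2, 7], 0.01],
    [-0.3, [-0.4, 0.2, 7.8], 0.01],
    [1, [-0.4, 0.2, 7.8], 0.01],
    [1, [-0.4, 0.2, 7.8], 0.01],
    [1, [-0.4, 0.2, 7.8], 0.01],
    [1, [-0.4, 0.2, 7.8], 0.01],
    [1, [-0.4, 0.2, 7.8], 0.01],
    [1, [-0.4, 0.2, 7.8], 0.01]
  ],
  "force": 60
}}

```text
t: 14.13
tool_pos: [0.4563, -0.1768, -0.0225]
eef_rot: [3.139, 0.081, 0.004]
force: [1.4, 1.6, 4.1]
finger_gap: 0.205
grasp_force: 59.0
```

```bash
python3 -c "
from h import *
plan(.4558,.2395,.055,1.471)"
```

```text
t 14.13 pos [ 0.4563 -0.1768 -0.0225] psi 0.0518 tilt [ 0.0028 -0.0013] F [1.4 1.6 4.1] gap 0.205 grip 59.0
shift cm [  2.13 -41.57  -7.8 ] turn -1.419
```

Call:
{"name": "move_arm", "arguments": {
  "series": [
    [1, [0, 0, -4], 0],
    [1, [0, 0, -7.8], 0],
    [1, [0.15, -3, -7.8], -0.11],
    [1, [0.3, -6, -7.8], -0.22],
    [1, [0.45, -9, -7.8], -0.33],
    [1, [0.6, -12, -7.8], -0.44],
    [1, [0.75, -15, -7.8], -0.55],
    [1, [0.9, -18, -7.8], -0.66],
    [1, [1.1, -21, -7.8], -0.77],
    [1, [1.25, -24, -7.8], -0.88],
    [1, [1.4, -27, -7.8], -0.99],
    [1, [1.5, -29, -7.8], -1.08]
  ]
}}

```text
t: 15.13
tool_pos: [0.4546, 0.1164, 0.0545]
eef_rot: [-2.646, -1.693, -0.002]
force: [0.6, 0.5, -0.6]
finger_gap: 0.207
grasp_force: 58.8
```

```bash
python3 -c "
from h import *
plan(.4558,.2395,.055,1.471)"
```

```text
t 15.13 pos [0.4546 0.1164 0.0545] psi 1.1381 tilt [0.0008 0.0007] F [ 0.6  0.5 -0.6] gap 0.207 grip 58.8
shift cm [11.22 -5.05 -0.04] turn -0.333
```

Call:
{"name": "move_arm", "arguments": {
  "series": [
    [1, [3, -1.3, 0], -0.11],
    [1, [6, -2.7, 0], -0.22],
    [1, [9, -4, 0], -0.33],
    [1, [11.2, -5, 0], -0.33],
    [1, [11.2, -5, 0], -0.33],
    [1, [11.2, -5, 0], -0.33],
    [1, [11.2, -5, 0], -0.33]
  ]
}}

```text
t: 15.72
tool_pos: [0.4568, 0.2363, 0.054]
eef_rot: [2.339, 2.097, -0.001]
force: [-0.0, 0.1, -0.5]
finger_gap: 0.202
grasp_force: 58.8
```

```bash
python3 - <<'E'
from h import *
from bench import arm
import cv2
plan(.4558,.2395,-.018,1.471)
c=arm.capture("wrist"); cv2.imwrite("pics/w10.png",c["img"][:,:,::-1]); np.savez("w10.npz",**c)
E
```

```text
t 15.72 pos [0.4568 0.2363 0.054 ] psi 1.4621 tilt [-0.0004 -0.0007] F [-0.   0.1 -0.5] gap 0.202 grip 58.8
shift cm [ 0.31 -0.14  7.2 ] turn -0.009
```

View pics/w10.png

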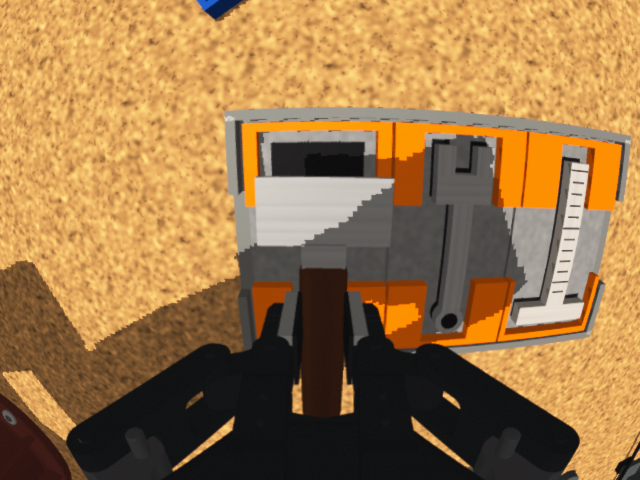

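The held scraper's blade edge is centred at (324.5,178) and its handle end is at (322,415). The silhouette's blade edge is centred at (318,142). The spanner and square still lie correctly.

```bash
python3 - <<'E'
from h import *
from bench import arm
s=arm.get_state(); c=np.load("w10.npz")
o=np.array([.062*np.cos(1.47),.062*np.sin(1.47),0])
print("pocket",wray(c,s,318,142,.0075)-o)
zt=s["tool_pos"][2]+.0345
for z in (zt,zt-.004): print("held",wray(c,s,324.5,178,z)-o)
wgo("held",c,s,(322,415),(324.5,178),-.06,.062,zt)
print(wray(c,s,255,178,zt)-wray(c,s,394,179,zt))
plan(.4558,.2395,-.018,1.471)
E
```

```text
pocket [0.45586834 0.24019867 0.0075    ]
held [0.45841284 0.23185552 0.08847102]
held [0.458357   0.23120507 0.08447102]
held len 0.117 exp 0.122 grip [0.4576 0.2345 0.0885] yaw 1.452
[-0.05124523  0.00599841  0.        ]
t 15.77 pos [0.4569 0.2359 0.054 ] psi 1.4612 tilt [-0.0005 -0.0007] F [-0.5  0.2 -1.6] gap 0.206 grip 58.8
shift cm [ 0.35 -0.14  7.2 ] turn -0.01
```

Call:
{"name": "move_arm", "arguments": {
  "series": [
    [1, [0.65, -0.25, 0], -0.01],
    [1, [0.65, -0.25, 2], -0.01],
    [1, [0.65, -0.25, 4.5], -0.01],
    [1, [0.65, -0.25, 5.5], -0.01],
    [1, [0.65, -0.25, 6.3], -0.01],
    [1, [0.65, -0.25, 6.7], -0.01],
    [1, [0.65, -0.25, 6.9], -0.01],
    [1, [0.65, -0.25, 6.9], -0.01]
  ]
}}

```text
t: 16.43
tool_pos: [0.4558, 0.2435, -0.0147]
eef_rot: [2.329, 2.108, 0.001]
force: [1.3, 0.1, 0.7]
finger_gap: 0.208
grasp_force: 58.8
```

Call:
{"name": "move_arm", "arguments": {
  "series": [
    [1, [0, 0, 0.2], 0],
    [1, [0, 0, 0.2], 0],
    [0, [0, 0, 0.2], 0],
    [0, [0, 0, 0.2], 0],
    [0, [0, 0, 0.2], 0],
    [0, [0, 0, 0.2], 0],
    [0, [0, 0, -2], 0],
    [0, [0, 0, -5], 0],
    [0, [0, 0, -8], 0],
    [0, [0, 0, -12], 0],
    [0, [0, 0, -12], 0]
  ]
}}

```text
t: 17.35
tool_pos: [0.4615, 0.246, 0.1135]
eef_rot: [2.324, 2.105, 0.022]
force: [1.6, 0.3, 1.1]
finger_gap: 0.502
grasp_force: 0.0
```

```bash
python3 - <<'E'
from h import *
from bench import arm
import cv2
plan(.4558,.2395,.1,1.471)
c=arm.capture("wrist"); w=c["img"][:,:,::-1]; t=arm.capture("top")["img"][150:335,130:510,::-1]
i=np.vstack([cv2.resize(w[80:380,100:600],(600,360)),cv2.resize(t,(600,240))])
cv2.imwrite("pics/w11.png",i)
E
```

```text
t 17.35 pos [0.4615 0.246  0.1135] psi 1.472 tilt [0.0144 0.0054] F [1.6 0.3 1.1] gap 0.502 grip 0.0
shift cm [-0.71 -0.52  1.34] turn 0.001
```

View pics/w11.png

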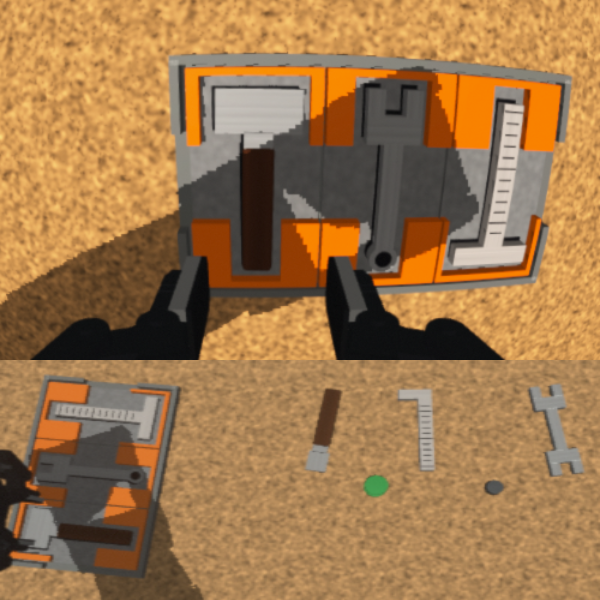

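All three tools lie flat in their own pockets the right way round, and the three look-alikes haven't moved. I'll hand the job in.

Call:
{"name": "move_arm", "arguments": {
  "series": [
    [0, [0, 0, 0], 0],
    [0, [0, 0, 0], 0]
  ]
}}

```text
t: 17.62
tool_pos: [0.4537, 0.2429, 0.1032]
eef_rot: [-2.328, -2.108, 0.006]
force: [-0.3, -0.4, -1.3]
finger_gap: 0.503
grasp_force: 0.0
```

```bash
python3 -c "
from bench import arm
print(arm.job_done())"
```

```text
the job is handed in; nothing more can be done
None
```

The combination spanner, T-shaped bow square and broad scraper now lie in their own pockets, the same way round as their silhouettes; the last pictures show all three flat and the look-alikes unmoved, and the job was handed in at about 17.6 s, with no verdict returned.

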